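# Set a rolling mill's roll gap by its star wheel

## Task

Take the adjusting key (the tool with the square wooden handle and flat blade) from the wooden tool block, reach its blade down through the narrow slot in the top of the mill's clear guard, and click the star wheel forward tooth by tooth until the needle on the guard's side stands upright between the two brass index pins. Then put the key back fully down in the same hole of the block and let go. Be gentle: do not force or jam the key against the guard or the wheel, and leave the other tools and things where they are.

Things in the scene. Friction and masses are not known exactly. Their poses are not given: they have to be found in the camera images.
- key_grip (a point): adjusting key, at the middle of its handle: upright tool, 114 mm long, about 100 g. Square wooden handle 22 x 22 mm, 60 mm tall (30 mm above and below this point), under it a brass collar 24 x 24 x 4 mm, then the blade. z points up the handle. Stands in any of the block's three holes, axes parallel to the block's, collar on the block's top, this point 34 mm above that top.
- key_tip (a point): lower end of the key's flat steel blade, 84 mm below key_grip on the key's axis, same axes. The blade is 50 mm long, 5 mm thick along x and 10 mm wide along y.
- block: fixed wooden tool block 70 x 200 x 60 mm (x, y, z), origin at the centre of its underside. Three blind holes in its top at y = -60, 0 and +60 mm, each 9 mm (x) by 14 mm (y), 54 mm deep; key, burnisher and scriber stand in them in any order. No handle ends more than 64 mm above its top.
- guard_top (a point): middle of the guard's top, in the upper face of its steel cover plate (120 x 58 mm, 5 mm thick), 125 mm above the bench; mill axes. The slot in the plate runs from x = -13 to +9 mm from here and is 12.5 mm wide in y. The plate is clamped up to 8 mm to either side, different each time, so the slot's middle lies at x = -2 and somewhere in y = -8 to +8 mm: look or feel for it.
- axle (a point): centre of the star wheel, 55 mm straight below guard_top, mill axes; the wheel turns about y. 12 teeth, 30 degrees apart, 4 mm thick, 22 mm wide (y), centred on y = 0; tips at radius 42 mm (top one 13 mm under the plate's upper face), root at 27 mm. At a detent one tooth stands in the slot at about x = -3 mm, with a free gap behind it (-x) reaching beyond the slot's end, and one in front.
- wheel (a joint): angle of star wheel and needle, rad: 0 = needle upright between the pins (a detent), negative before it, -1.57 = needle level towards the mill's -x. Grows as the wheel's top moves to the mill's +x (forward). A tooth is 0.524. Starts 1.6 to 3.4 teeth short, mostly resting at a detent 2 or 3 short.
- mill: fixed bench rolling mill, green base 260 x 110 mm, origin on the bench straight below guard_top, same axes. Clear guard box (120 x 76 mm) with the star wheel inside; at x = 65 to 135 mm a roll stand 117 mm high, then a drive box 87 mm high to x = 192 mm. On the guard's +y side two brass index pins reach 131 mm, the upright needle 142 mm (it cannot be touched).
- slot_end (a point): point 9 mm ahead (+x) of guard_top, same axes: the slot's +x end. To click: blade upright, thickness along x, 22 to 25 mm below the plate's top, behind the tooth; push to +x, 4 to 7 N at first, less towards half a tooth, reached 1 to 4 mm before the blade meets this end; then a spring snaps the wheel on to the next detent. Lift out, go back, go in behind the next tooth.
- burnisher: a hand tool with a round turned wooden handle (dia 24) and a round steel shank, standing in another hole of the block; a bystander
- scriber: a slim all-steel hand tool (round handle dia 12) standing in another hole of the block; a bystander
- hammer: a small hammer lying on the bench; a bystander
- bench_block: a flat square steel block 75 x 75 x 22; a bystander
- mandrel: an upright tapered steel ring mandrel 150 tall on a round foot; a bystander
- jar: a small glass jar 60 dia, 70 tall; a bystander
- ring_tray: a flat divided wooden tray 120 x 160 x 30; a bystander
There are look-alikes about, which are no part of the job. What is shaped like the part that bears key_grip but red is not meant.

How it is judged:
By the outcome, as a careful person would: the job done as asked, in the order asked, and still so for the second after the job is handed in, with the robot touching nothing.
It also fails if it takes over 72 s, if anything falls off the work surface, if the arm or the gripper's body presses on something with over 40 N, if the wrist force passes 120 N, or if a joint passes its speed limit or range.

## Robot

A 6-joint arm with a two-finger parallel gripper is mounted at the origin on the work surface. World frame = base frame: x ahead of the robot, y to its left, z up, the work surface at z = 0. Lengths are in m, angles in degrees, forces in N, time in s.
With the tool pointing down it reaches from about 0.35 to 0.725 m from the base axis. Payload 6 kg.
Tool frame: the origin (TCP) lies midway between the tips of the shut fingers; the grasp point (between the pads) lies 19 mm behind it (env.pinch_z is the distance from the TCP to the grasp point, in m); z points along the fingers, y is the line along which they close (so a half turn about z gives the same grasp; the last joint's range is limited). The gripper opens to 85 mm and grips with 20 to 120 N. Pads are 22 mm wide; open, the fingers measure 114 mm over their backs; the gripper's body (76 mm by 85 mm) begins 54 mm behind the grasp point. The pads swing forward as they close: fully open they stand 13 mm farther back than shut.
Start: joints at [-53.417, 2.303, 4.859, 0, -92.561, -19.12], TCP at [0.18, -0.572, 0.231] pointing down, gripper open.
Joint ranges: [-146.85, 146.85], [-73.84, 115.35], [-62.03, 85.46], [-188.31, 113.3], [-161.28, -10.13], [-171.36, 171.36]. Speed limits (degrees/s): [147.25, 147.25, 172.46, 180, 180, 180].

## Interface

Orientations are given as a 3x3 rotation matrix whose columns are the frame's x, y, z axes.
In Python, from plant import env gives the robot as it stands. The module is installed in compiled form; this text tells all that it offers.
- The arm moves only by the tool arm_command, never from a script. Its argument "moves" is text: rows parted by semicolons, each of 6 numbers parted by spaces: the shift along the tool's x, y, z in mm, then the turn, a rotation vector about the tool's x, y, z in degrees. A call has 1 to 20 rows; each row shifts and turns the commanded pose from where the row before left it, along the tool's axes as they then stand; what a row does not reach is not made up. A row lasts 1/12 s, in which the tool goes at most 41.7 mm and 7.16 degrees, less where a joint would pass 70% of its speed; a pose out of reach is approached as far as the arm can. A call with a gripper value outside its range is refused whole. "gripper" is the closure, from -1 (fully open) to 1 (shut), so that 0 is half open, set as the call begins (left out, the last holds). The fingers move at their own pace and stop on an object; the grip force is fixed at half the most. Time passes only in rows, so rows that do not move let the fingers close. It gives the time, the measured TCP pose, the force, the opening and the grip force at its end, in the units of the state.
- env.observe(): the state, without advancing time (a new reading comes with each control period).
- env.capture(name): name is "scene" or "top" or "wrist"; returns a dict with "image" (420x560x3 uint8, blue, green, red), "intrinsics" (3x3 intrinsics, pixels), "view" (4x4, takes a point from world to camera coordinates); the wrist camera has in their place "T_tool_cam" (4x4, takes a point from camera to tool coordinates, whose origin is the TCP and whose axes are the flange's). Camera axes: x right, y up, looking along -z (the intrinsics and any distortion apply to the point x, -y, -z); pixel columns grow to the right and rows downward; lengths in m; the calibration is good to about 2 mm. A picture is of the moment at which its call begins: read the wrist's pose just before it. There is no depth.
- env.sign_off(): hands the job in; it is judged then, once.
Trained networks look in a picture, given as the dict that the camera call returned (one of the last four; its "shot" number tells which), for a name from the list of things; names that differ only in an ending like _2 or _b are one class to them, and where a whole thing is asked for, a point or a joint stands for the part that bears it (a point fixed in the world has none). Each returns a list of dicts, best first, with "conf" (0 to 1); they miss things now and then, are a little off and sometimes report something else, mostly with a low value. They report only what shows in the picture. A call takes as long as a camera call. They do not tell look-alikes from the thing itself.
- env.spot_in(target, picture): "at" ([x, y, z] in m, in world coordinates, good to about 4 mm: the middle of the surface that is visible of it).
- env.trace(target, picture): "mask" (420x560 bool, what is visible of it).
The state is a dict: "time": time; "joint_positions": joint angles; "qd": joint speeds; "joint_efforts": joint torques, N m; "eef_pos": TCP position; "tool_rot": TCP orientation; "force": force on the tool from outside, world axes, zero at the start; "wrist_torque": the same for the moment, N m; "gripper_width": opening from 0.0 (shut) to 1.0 (fully open); "finger_force": force on a finger pad.
Only numpy, scipy, OpenCV 4.12 (cv2) and the standard library are available. Lean on these libraries where they do the work, as an engineer would, in place of code of your own. Each camera call takes 0.05 s, during which the arm holds its last target. There are 200 camera calls.

## Working session

There is one attempt and no reset: what is moved stays moved. The work goes in short steps, Python scripts to look and compute and a tool call to move; the robot and the scene stay as the last step left them, time stands still between calls to the robot, and variables do not carry over. Pictures are saved under pics/ and viewed, at most 10 in all, crops included, and the job is handed in when it is done.

Besides the shell and the picture viewer there is one more tool, called after ">>>" as name(argument=value, ...), one argument or row to a line, values as JSON. arm_command: Moves the arm, as the interface text tells. Its arguments: {"type":"object","properties":{"moves":{"type":"string"},"gripper":{"type":"number"}},"required":["moves"]}

```bash
mkdir -p pics
python3 - <<'E'
from plant import env
import cv2,numpy as np
o=env.observe();print(o['time'],o['eef_pos'],o['tool_rot'],o['gripper_width'],env.pinch_z)
ims=[]
for n in ["scene","top"]:
    p=env.capture(n);ims.append(p['image']);print(n,p['intrinsics'],p['view'].tolist() if hasattr(p['view'],'tolist') else p['view'],[k for k in p])
    for t in ["key_grip","key_tip","block","guard_top","slot_end","axle","mill","burnisher","scriber"]:
        print(t,[(np.round(d['at'],4).tolist(),round(d['conf'],2)) for d in env.spot_in(t,p)[:3]])
    cv2.imwrite(f"pics/{n}0.png",p['image'])
E
```

```text
0.0 [ 0.18003749 -0.57200335  0.23026274] [[-9.53903383e-01 -3.00113066e-01 -6.95114175e-04]
 [-3.00113826e-01  9.53901942e-01  1.66609199e-03]
 [ 1.63054788e-04  1.79790416e-03 -9.99998370e-01]] 0.9985583875909703 0.0187
scene [[397.50548485   0.         273.3997113 ]
 [  0.         397.50548485 212.73587648]
 [  0.           0.           1.        ]] [[-0.3830820535602661, 0.9236748245344166, 0.008541590095749427, 0.16462083861284113], [-0.6334146750474704, -0.26940851455236414, 0.7253998219748858, 0.26349972498277224], [0.6723347303795608, 0.27247728493950296, 0.6882747558333372, -1.398187575505463], [0.0, 0.0, 0.0, 1.0]] ['image', 'intrinsics', 'view', 'shot']
key_grip [([0.534, -0.1809, 0.0988], 0.8), ([0.4703, -0.0755, 0.078], 0.64), ([0.5766, -0.084, 0.0874], 0.49)]
key_tip [([0.5775, -0.0814, 0.0872], 0.76), ([0.4625, -0.0795, 0.0802], 0.64), ([0.5347, -0.1836, 0.1006], 0.63)]
block [([0.5685, -0.2337, 0.0531], 0.87)]
guard_top [([0.5794, 0.0691, 0.0865], 0.69)]
slot_end [([0.5874, 0.0737, 0.087], 0.87)]
axle [([0.5873, 0.0746, 0.0862], 0.93)]
mill []
burnisher [([0.5703, -0.
[... 375 characters left out ...]
0.11338587373349047, 0.016894613540668627, 0.9934073764931507, -1.4281990361571728], [0.0, 0.0, 0.0, 1.0]] ['image', 'intrinsics', 'view', 'shot']
key_grip [([0.5481, 0.0587, 0.1062], 0.67), ([0.4312, -0.2603, 0.1116], 0.57), ([0.5239, -0.1826, 0.1261], 0.39)]
key_tip [([0.7527, -0.0832, 0.005], 0.71), ([0.525, -0.18, 0.1226], 0.62), ([0.4245, -0.2535, 0.1161], 0.6)]
block [([0.5425, -0.235, 0.0573], 0.74)]
guard_top [([0.5394, 0.0605, 0.1063], 0.71)]
slot_end [([0.5408, 0.0566, 0.1033], 0.79)]
axle [([0.5454, 0.0568, 0.1085], 0.8)]
mill [([0.5441, 0.0516, 0.1016], 0.9)]
burnisher [([0.5559, -0.2985, 0.111], 0.66)]
scriber [([0.5452, -0.2432, 0.0824], 0.63), ([0.4809, 0.0842, 0.0967], 0.46)]
```

Run:
```python
import cv2
for n in ["scene","top"]:
    a=cv2.imread(f"pics/{n}0.png"); cv2.imwrite(f"pics/{n}0b.png",cv2.resize(a,(800,600),interpolation=cv2.INTER_CUBIC))
```

```text
(no output)
```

View pics/scene0b.png

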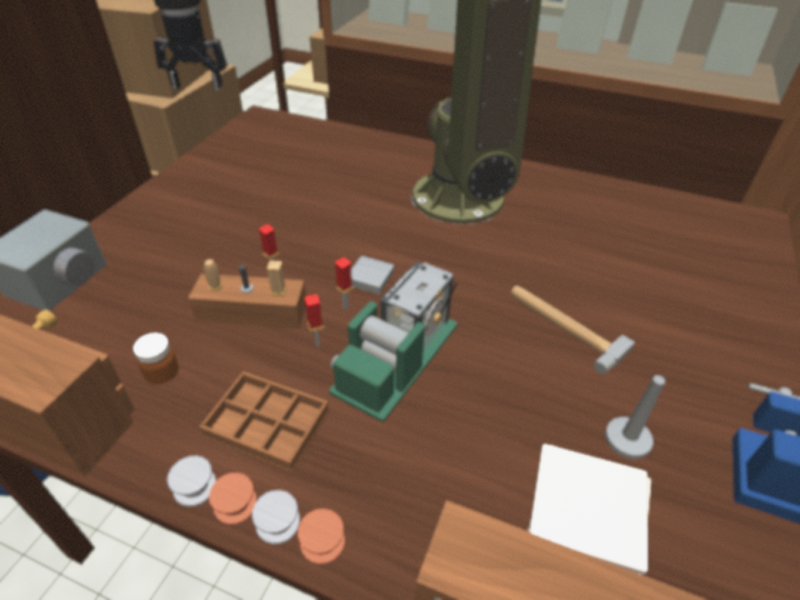

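View pics/top0b.png

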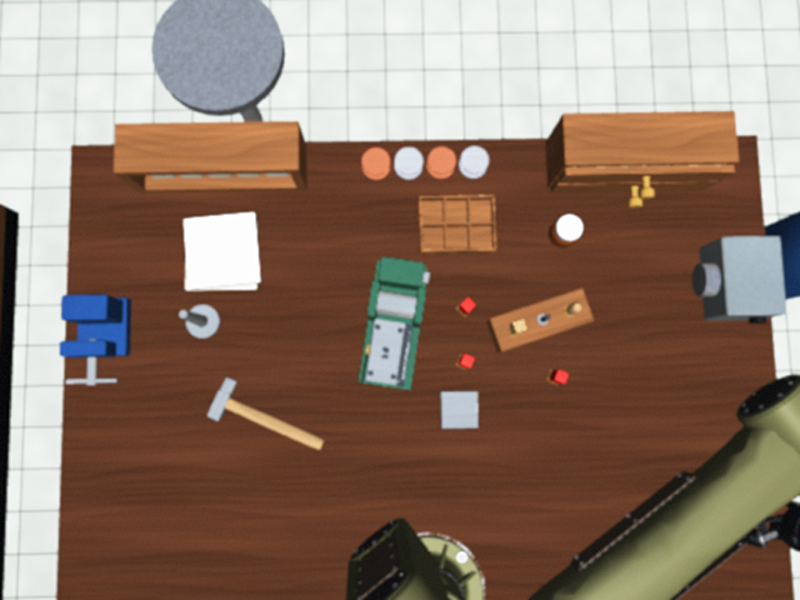

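```bash
cat > h.py <<'E'
from plant import env
import cv2,numpy as np
from scipy.spatial.transform import Rotation as Ro
def cam(p,o=None):
    """-> K, camera-to-world 4x4 (camera y up, looks along -z)"""
    if 'view' in p: return p['intrinsics'],np.linalg.inv(p['view'])
    T=np.eye(4);T[:3,:3]=o['tool_rot'];T[:3,3]=o['eef_pos']
    return p['intrinsics'],T@p['T_tool_cam']
def ray(p,uv,z,o=None):
    K,C=cam(p,o);d=np.linalg.inv(K)@[uv[0],uv[1],1];d=C[:3,:3]@(d*[1,-1,-1])
    return C[:3,3]+d*(z-C[2,3])/d[2]
def proj(p,X,o=None):
    K,C=cam(p,o);c=(np.atleast_2d(X)-C[:3,3])@C[:3,:3]
    q=(c*[1,-1,-1])@K.T;return q[:,:2]/q[:,2:]
def down(yaw):
    """tool pointing down, tool y at world angle yaw (deg)"""
    a=np.radians(yaw);y=np.array([np.cos(a),np.sin(a),0]);z=np.array([0,0,-1.]);return np.c_[np.cross(y,z),y,z]
def go(pos,yaw=None):
    """print shift in present tool axes (mm) and then turn (deg)"""
    o=env.observe();R=np.array(o['tool_rot'])
    print('shift mm',np.round(R.T@(np.array(pos)-o['eef_pos'])*1e3,1),end=' ')
    if yaw is not None: print('turn',np.round(Ro.from_matrix(R.T@down(yaw)).as_rotvec(degrees=True),2),end='')
    print()
def st():
    o=env.observe();print('t',round(o['time'],2),'tcp',np.round(o['eef_pos'],4),'F',np.round(o['force'],1),'q',np.round(o['joint_positions'],1),'w',round(o['gripper_width'],3),'ff',np.round(o['finger_force'],1));return o
E
python3 - <<'E'
from h import *
p=env.capture("top"); f=.7
for n,uv,z in [("key",(519,324),.124),("burn",(575,307),.12),("guard",(388,351),.125)]: print(n,ray(p,np.array(uv)*f,z))
# mill cover corners, block top corners in the 800px view
for uv in [(492,322),(587,291),(594,319),(502,350)]: print('blk',ray(p,np.array(uv)*f,.06)[:2].round(4))
w=env.capture("wrist");print({k:np.round(w[k],4).tolist() for k in w if k not in('image',)})
o=st()
go([.53,-.18,.30],17+0);go([.53,-.18,.30],197)
E
```

```text
key [ 0.52777169 -0.18534168  0.124     ]
burn [ 0.5593685  -0.29714871  0.12      ]
guard [0.48036629 0.06986547 0.125     ]
blk [ 0.5387 -0.1424]
blk [ 0.5987 -0.3395]
blk [ 0.5408 -0.3509]
blk [ 0.4814 -0.1607]
{'intrinsics': [[306.3732, 0.0, 278.3198], [0.0, 306.3732, 207.4287], [0.0, 0.0, 1.0]], 'T_tool_cam': [[-0.0002, 0.9569, 0.2905, 0.0739], [1.0, 0.0002, -0.0003, -0.0005], [-0.0003, 0.2905, -0.9569, -0.1419], [0.0, 0.0, 0.0, 1.0]], 'shot': 4}
t 1.1 tcp [ 0.1801 -0.5723  0.2313] F [-0.6  0.2  0.2] q [-53.4   2.3   4.9   0.  -92.6 -19.1] w 1.0 ff 0.0
shift mm [-451.5  269.2  -68.7] turn [ 0.000e+00 -1.000e-02  9.046e+01]
shift mm [-451.5  269.2  -68.7] turn [ 1.000e-02  0.000e+00 -8.954e+01]
```

>>> arm_command(
  moves="-28 17 -5 0 0 0;-28 17 -5 0 0 0;-28 17 -5 0 0 0;-28 17 -5 0 0 0;-28 17 -5 0 0 0;-28 17 -5 0 0 0;-28 17 -5 0 0 0;-28 17 -5 0 0 0;-28 17 -5 0 0 0;-28 17 -5 0 0 0;-28 17 -5 0 0 0;-28 17 -5 0 0 0;-28 17 -5 0 0 0;-28 17 -5 0 0 0;-28 17 0 0 0 0;-28 17 0 0 0 0;0 0 0 0 0 -7;0 0 0 0 0 -7;0 0 0 0 0 -7;0 0 0 0 0 -7",
  gripper=-1,
)

```text
time: 2.77
eef_pos: [0.526, -0.1781, 0.3012]
tool_rot: [[-0.697, -0.717, -0.0], [-0.717, 0.697, 0.0], [0.0, 0.0, -1.0]]
force: [-1.0, 0.5, -0.4]
gripper_width: 1.0
finger_force: 0.0
```

>>> arm_command(
  moves="0 0 0 0 0 -7;0 0 0 0 0 -7;0 0 0 0 0 -7;0 0 0 0 0 -7;0 0 0 0 0 -7;0 0 0 0 0 -7;0 0 0 0 0 -7;0 0 0 0 0 -7;0 0 0 0 0 -5.5;0 0 0 0 0 0;0 0 0 0 0 0",
)

```text
time: 3.68
eef_pos: [0.5258, -0.1784, 0.3013]
tool_rot: [[0.289, -0.957, 0.0], [-0.957, -0.289, 0.0], [-0.0, -0.0, -1.0]]
force: [1.0, 0.3, 0.1]
gripper_width: 1.005
finger_force: 0.0
```

Run:
```python
from h import *
o=st();p=env.capture("wrist");print(np.round(o['tool_rot'],4).tolist())
a=p['image'].copy();cv2.imwrite("pics/w1raw.png",a)
for t in ["key_grip","block"]:
    for d in env.spot_in(t,p)[:3]: print(t,np.round(d['at'],4),round(d['conf'],2))
cv2.imwrite("pics/w1.png",cv2.resize(a,(800,600),interpolation=cv2.INTER_CUBIC))
```

```text
t 3.68 tcp [ 0.5258 -0.1784  0.3013] F [1.  0.3 0.1] q [  2.   -3.4   6.5  -0.  -99.9  14.8] w 1.005 ff 0.0
[[0.2889, -0.9574, 0.0], [-0.9574, -0.2889, 0.0001], [-0.0001, -0.0, -1.0]]
key_grip [ 0.4657 -0.088   0.0968] 0.96
key_grip [ 0.5736 -0.0936  0.0988] 0.88
key_grip [ 0.5266 -0.1904  0.1161] 0.82
block [ 0.5478 -0.2545  0.0646] 0.66
```

View pics/w1.png

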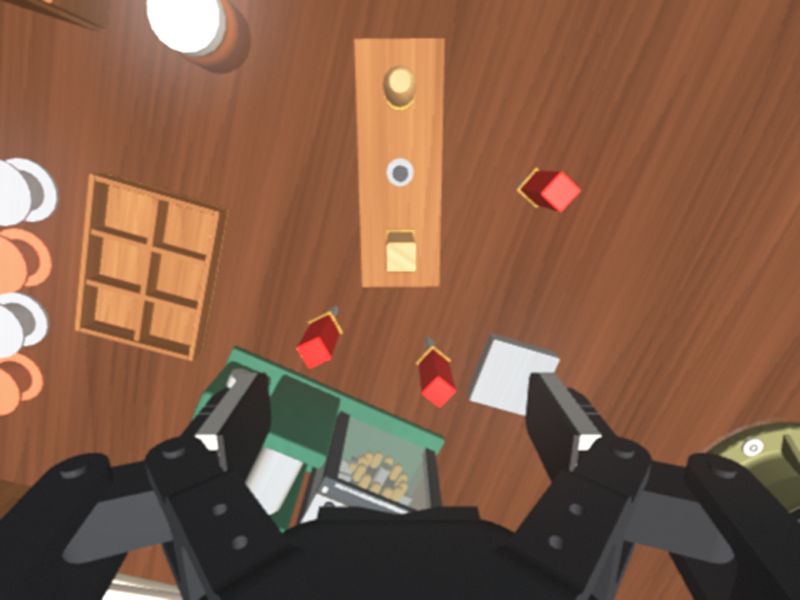

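Run:
```python
from h import *
o=st();p=env.capture("wrist")
k=ray(p,(401*.7,256*.7),.124,o);print(k)
c=np.array([ray(p,np.array(u)*.7,.06,o)[:2] for u in [(354.5,38.5),(444.5,38.5),(439,287),(362.5,287.5)]]);print(c,c.mean(0))
m=(c[2]+c[3]-c[0]-c[1])/2;print('long',np.linalg.norm(m),'yaw',np.degrees(np.arctan2(-m[0],m[1])),'wid',np.linalg.norm(c[0]-c[1]),np.linalg.norm(c[2]-c[3]))
yv=m/np.linalg.norm(m);print('hole',c.mean(0)+.06*yv,c.mean(0)-.06*yv)
# saturation-based refine: handle-top blob
cv2.imwrite("pics/w2raw.png",p['image'])
go([k[0],k[1],.2])
```

```text
t 3.83 tcp [ 0.5258 -0.1784  0.3013] F [ 0.4 -0.5 -0.7] q [  2.   -3.4   6.5  -0.  -99.9  14.9] w 1.002 ff 0.0
[ 0.52613053 -0.18749482  0.124     ]
[[ 0.60647923 -0.32874909]
 [ 0.53961257 -0.34896619]
 [ 0.48044828 -0.15763485]
 [ 0.54688571 -0.13703427]] [ 0.54335645 -0.2430961 ]
long 0.2005166913215038 yaw 17.22527892629336 wid 0.06985614746537183 0.06955800289446701
hole [ 0.52558868 -0.18578723] [ 0.56112422 -0.30040497]
shift mm [  8.8   2.3 101.3]
```

>>> arm_command(
  moves="8 2.4 0 0 0 -0.4;0 0 25 0 0 0;0 0 25 0 0 0;0 0 25 0 0 0;0 0 25 0 0 0;0 0 25 0 0 0;0 0 25 0 0 0;0 0 20 0 0 0;0 0 15 0 0 0;0 0 15 0 0 0;0 0 15 0 0 0;0 0 10 0 0 0;0 0 0 0 0 0;0 0 0 0 0 0",
)

```text
time: 5.05
eef_pos: [0.5257, -0.1872, 0.0763]
tool_rot: [[0.298, -0.955, -0.001], [-0.955, -0.298, -0.0], [0.0, 0.001, -1.0]]
force: [0.2, 0.3, 1.6]
gripper_width: 1.002
finger_force: 0.0
```

>>> arm_command(
  moves="0 0 0 0 0 0;0 0 0 0 0 0;0 0 0 0 0 0;0 0 0 0 0 0;0 0 0 0 0 0;0 0 0 0 0 0;0 0 0 0 0 0;0 0 0 0 0 0",
  gripper=1,
)

```text
time: 5.72
eef_pos: [0.5261, -0.1868, 0.0768]
tool_rot: [[0.299, -0.954, 0.001], [-0.954, -0.299, -0.0], [0.0, -0.001, -1.0]]
force: [0.0, 0.3, 3.0]
gripper_width: 0.254
finger_force: 59.0
```

>>> arm_command(
  moves="0 0 -5 0 0 0;0 0 -10 0 0 0;0 0 -20 0 0 0;0 0 -25 0 0 0;0 0 -25 0 0 0;0 0 -30 0 0 0;0 0 -30 0 0 0;0 0 -20 0 0 0;-20 -3 0 0 0 0;-30 -5 0 0 0 0;-33 -5 0 0 0 0;-33 -5 0 0 0 0;-33 -5 0 0 0 0;-33 -5 0 0 0 0;-33 -5 0 0 0 0;-33 -6 0 0 0 0;-33 -6 0 0 0 0;-25 -4 0 0 0 0;-10 -2 0 0 0 0;0 0 0 0 0 0",
)

```text
time: 7.38
eef_pos: [0.4797, 0.1319, 0.2416]
tool_rot: [[0.301, -0.954, -0.0], [-0.954, -0.301, 0.0], [-0.0, 0.0, -1.0]]
force: [0.1, -0.7, -1.6]
gripper_width: 0.252
finger_force: 59.0
```

>>> arm_command(
  moves="0 0 0 0 0 4;0 0 0 0 0 6;0 0 0 0 0 6;0 0 0 0 0 6;0 0 0 0 0 4;0 0 0 0 0 0;0 0 0 0 0 0",
)

```text
time: 7.97
eef_pos: [0.4803, 0.1292, 0.2417]
tool_rot: [[-0.149, -0.989, 0.0], [-0.989, 0.149, 0.0], [-0.0, -0.0, -1.0]]
force: [-0.5, -0.1, -1.2]
gripper_width: 0.246
finger_force: 58.9
```

Run:
```python
from h import *
o=st();p=env.capture("wrist");np.savez("w3.npz",R=o['tool_rot'],t=o['eef_pos'])
cv2.imwrite("pics/w3raw.png",p['image'])
cv2.imwrite("pics/w3.png",cv2.resize(p['image'],(800,600),interpolation=cv2.INTER_CUBIC))
s=env.capture("scene")['image'];cv2.imwrite("pics/s1raw.png",s)
```

```text
t 7.97 tcp [0.4803 0.1292 0.2417] F [-0.5 -0.1 -1.2] q [ 38.3 -13.4  -8.7   0.  -94.7 -46.9] w 0.246 ff 58.9
```

View pics/w3.png

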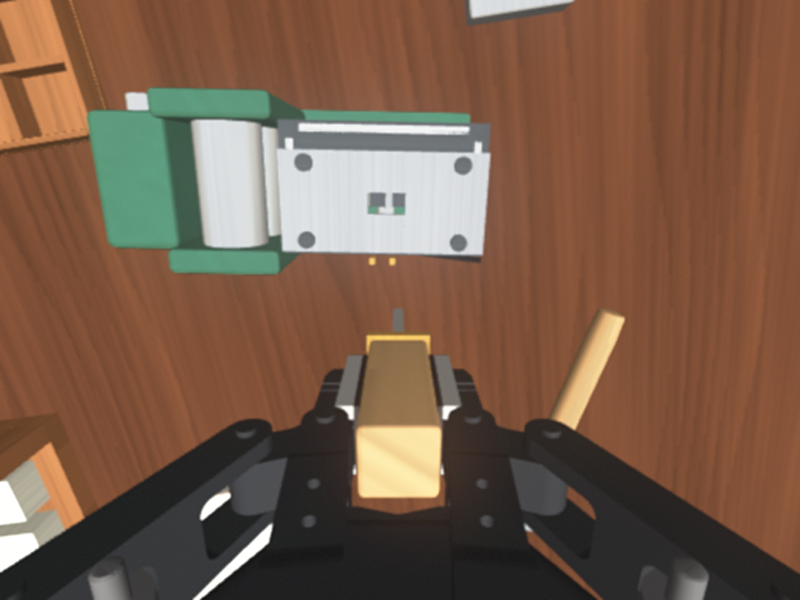

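Run:
```python
import cv2,numpy as np
a=cv2.imread("pics/w3raw.png")[75:195,185:355];s=cv2.imread("pics/s1raw.png")[175:265,250:340]
A=cv2.resize(a,(800,565),interpolation=cv2.INTER_CUBIC);
for x in range(185,355,10): cv2.putText(A,str(x),(int((x-185)*4.706),10),0,.35,(0,0,255),1);cv2.line(A,(int((x-185)*4.706),12),(int((x-185)*4.706),18),(0,0,255),1)
for y in range(75,195,10): cv2.putText(A,str(y),(0,int((y-75)*4.706)+4),0,.35,(0,0,255),1)
cv2.imwrite("pics/c1.png",A);cv2.imwrite("pics/c2.png",cv2.resize(s,(600,600),interpolation=cv2.INTER_CUBIC))
```

```text
(no output)
```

View pics/c1.png

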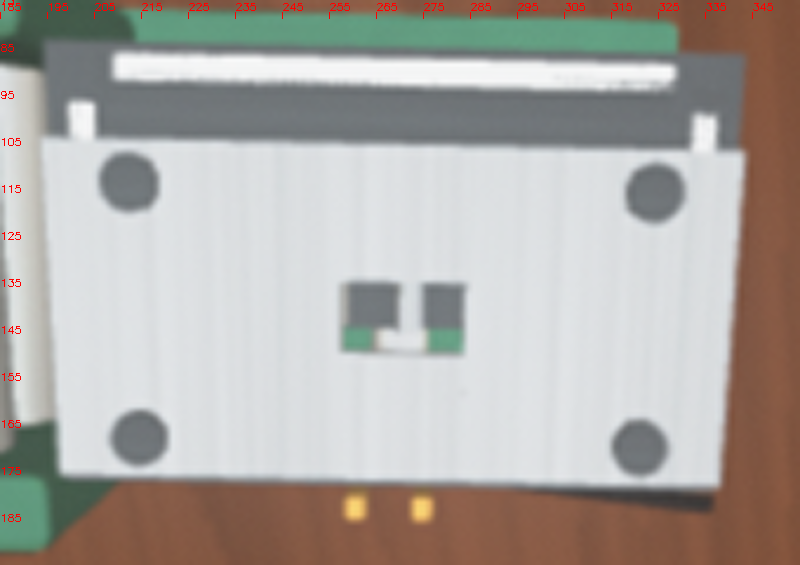

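View pics/c2.png

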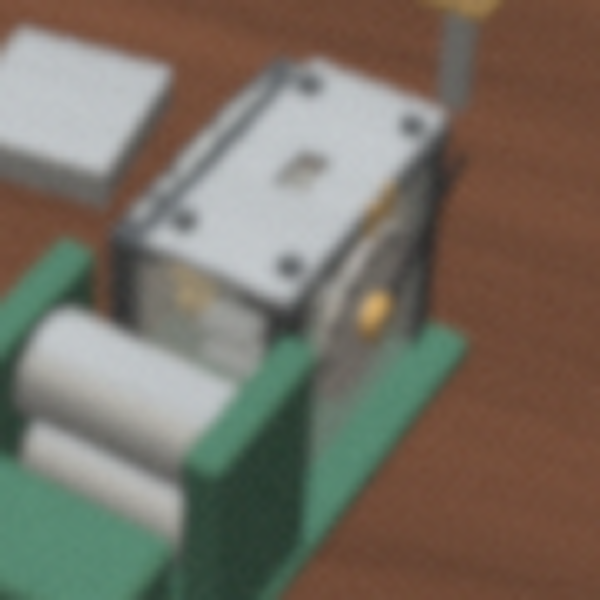

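```bash
cat > mill.py <<'E'
from h import *
d=np.load("w3.npz");o={'tool_rot':d['R'],'eef_pos':d['t']}
p=env.capture("wrist")
def P(c,z=.125): return ray(p,(c[0]/4.706+185,c[1]/4.706+75),z,o)[:2]
c=np.array([P(u) for u in [(42,136),(745,151),(720,487),(60,474)]])
ex=((c[0]+c[3])-(c[1]+c[2]))/2;print('plate len',np.linalg.norm(ex),'wid',np.linalg.norm(c[0]-c[3]),np.linalg.norm(c[1]-c[2]),'yaw',np.degrees(np.arctan2(ex[1],ex[0])))
ex/=np.linalg.norm(ex);ey=np.array([-ex[1],ex[0]]);pc=c.mean(0);print('plate centre',pc)
s=np.array([P(u) for u in [(341,283),(466,283),(465,354),(341,351)]]);sc=s.mean(0)
print('slot size',(s[0]+s[3]-s[1]-s[2])@ex/2,(s[2]+s[3]-s[0]-s[1])@ey/2,'slot mid',sc,'rel plate',(sc-pc)@ex,(sc-pc)@ey)
t=np.array([P(u,.112) for u in [(400,305),(422,305)]]);print('tooth x rel slot mid',(t-sc)@ex)
pins=np.array([P(u,.131) for u in [(356,508),(423,508)]]);print('pins rel slot',(pins-sc)@ex,(pins-sc)@ey)
E
python3 - <<'E'
from mill import *
s=env.capture("scene")
gx=pc  # guard_top x from plate; y unknown by plate shift -> assume from pins
for a in range(-120,10,15):
    th=np.radians(a);r=.072
    xy=gx+ex*r*np.sin(th)+ey*.045
    q=proj(s,[xy[0],xy[1],.07+r*np.cos(th)])[0]; print(a,((q-[250,175])*600/90).round())
xy=gx+ey*.04;print('hub',((proj(s,[xy[0],xy[1],.07])[0]-[250,175])*600/90).round())
E
```

```text
plate len 0.11987508442248898 wid 0.058234150450183576 0.05819000728351426 yaw -9.721530080306671
plate centre [0.48110475 0.07647535]
slot size 0.021922007757769903 0.012018261918294908 slot mid [0.47917688 0.07683002] rel plate -0.001960074064049317 2.403295891934069e-05
tooth x rel slot mid [ 0.00093187 -0.00312572]
pins rel slot [ 0.00787727 -0.00409526] [0.03299462 0.032753  ]
-120 [465. 297.]
-105 [477. 254.]
-90 [484. 216.]
-75 [486. 184.]
-60 [482. 161.]
-45 [471. 148.]
-30 [455. 147.]
-15 [435. 159.]
0 [411. 183.]
hub [384. 321.]
```

Run:
```python
from h import *
d=np.load("w3.npz");o={'tool_rot':d['R'],'eef_pos':d['t']};p=env.capture("wrist");R=d['R'];t=d['t']
f=lambda u,dz:(R.T@(ray(p,np.array(u)*.7,t[2]+dz,o)-t)*1e3).round(2)
for u in [(357,428),(441,428),(438,497),(360,497)]: print('top',f(u,.047))
for u in [(366.5,335.5),(430.5,335.5)]: print('collar far edge',f(u,-.0132),f(u,-.0172))
for u in [(392.5,309),(403.5,309)]: print('tip far edge',f(u,-.067))
a=cv2.imread("pics/w3raw.png")[205:242,255:302];cv2.imwrite("pics/c3.png",cv2.resize(a,None,fx=12,fy=12,interpolation=cv2.INTER_CUBIC))
```

```text
top [ 11.21 -10.4  -47.  ]
top [ 11.22  10.54 -47.  ]
top [ -9.68  10.35 -47.  ]
top [ -9.68 -10.18 -47.  ]
collar far edge [ 11.67 -12.14  13.2 ] [ 10.05 -12.44  17.2 ]
collar far edge [11.67 12.23 13.2 ] [10.05 12.55 17.2 ]
tip far edge [ 4.25 -2.88 67.  ]
tip far edge [ 4.25  2.66 67.  ]
```

View pics/c3.png

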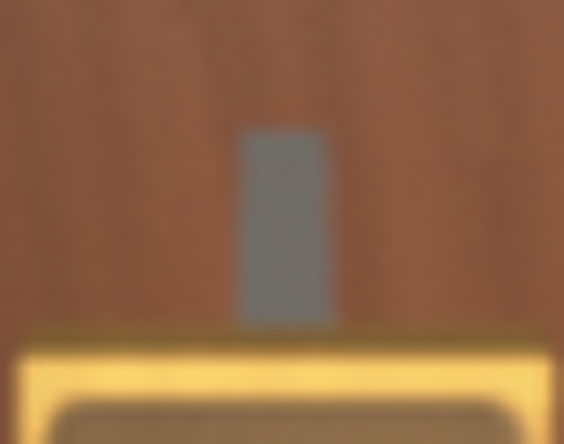

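>>> arm_command(
  moves="0 0 0 0 0 1.15;13 -0.1 0 0 0 0;13 -0.2 0 0 0 0;13 -0.2 5 0 0 0;12.9 0 12 0 0 0;0 0 12 0 0 0;0 0 8 0 0 0;0 0 5 0 0 0;0 0 0 0 0 0;0 0 0 0 0 0",
)

```text
time: 9.05
eef_pos: [0.4719, 0.0789, 0.1992]
tool_rot: [[-0.17, -0.986, -0.0], [-0.986, 0.17, -0.0], [0.0, 0.0, -1.0]]
force: [-0.7, 0.1, -0.0]
gripper_width: 0.249
finger_force: 58.9
```

Run:
```python
from h import *
o=st();p=env.capture("wrist");np.savez("w4.npz",R=o['tool_rot'],t=o['eef_pos']);print(np.round(o['tool_rot'],4).tolist())
cv2.imwrite("pics/w4raw.png",p['image'])
a=p['image'][170:330,185:375];A=cv2.resize(a,None,fx=4.2,fy=3.75*1.12,interpolation=cv2.INTER_CUBIC)[:600]
f=4.2
for x in range(190,375,10): cv2.putText(A,str(x),(int((x-185)*f),10),0,.35,(0,0,255),1)
for y in range(175,315,10): cv2.putText(A,str(y),(0,int((y-170)*f)+4),0,.35,(0,0,255),1)
cv2.imwrite("pics/c4.png",A);print(A.shape)
```

```text
t 9.05 tcp [0.4719 0.0789 0.1992] F [-0.7  0.1 -0. ] q [ 33.8 -16.7 -15.8   0.  -91.  -43.5] w 0.249 ff 58.9
[[-0.1696, -0.9855, -0.0002], [-0.9855, 0.1696, -0.0004], [0.0004, 0.0002, -1.0]]
(600, 798, 3)
```

View pics/c4.png

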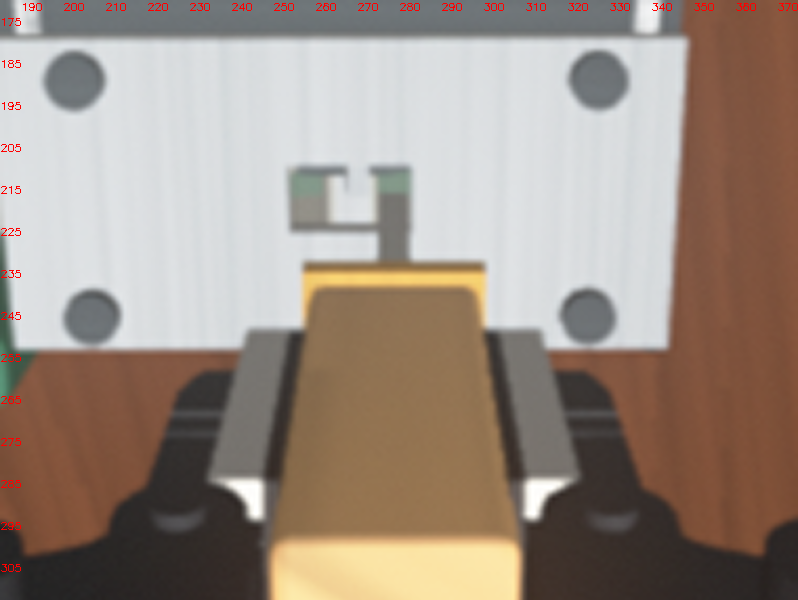

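Run:
```python
from h import *
d=np.load("w4.npz");o={'tool_rot':d['R'],'eef_pos':d['t']};p=env.capture("wrist");R=d['R'];t=d['t']
f=lambda u,z:(R.T@(ray(p,(185+u[0]/4.2,170+u[1]/4.2),z,o)-t)*1e3).round(2)[:2]
s=np.array([f(u,.125) for u in [(290,166),(411,166),(410,231),(290,231)]]);print('slot',s.tolist(),s.mean(0))
zt=t[2]-.067;print('tip z',zt)
for u in [(379,192),(410,192)]: print('tip far corners',f(u,zt))
print('tooth',f((345,180),.112),f((371,180),.112))
```

```text
slot [[7.09, -18.26], [7.09, 3.03], [-5.07, 2.9], [-5.07, -18.54]] [ 1.01   -7.7175]
tip z 0.13224395602767186
tip far corners [ 4.69 -2.53]
tip far corners [4.69 2.77]
tooth [ 0.3  -9.11] [ 0.3  -4.25]
```

>>> arm_command(
  moves="1.2 -0.6 0 0 0 0;0 0 0 0 0 0;0 0 2 0 0 0;0 0 2 0 0 0;0 0 2 0 0 0;0 0 2 0 0 0;0 0 2 0 0 0;0 0 0 0 0 0;0 0 0 0 0 0",
)

```text
time: 9.9
eef_pos: [0.4722, 0.0775, 0.1891]
tool_rot: [[-0.17, -0.985, -0.0], [-0.985, 0.17, -0.0], [0.0, 0.0, -1.0]]
force: [0.2, -0.8, -0.3]
gripper_width: 0.251
finger_force: 58.9
```

>>> arm_command(
  moves="0 0 2 0 0 0;0 0 2 0 0 0;0 0 2 0 0 0;0 0 2 0 0 0;0 0 0 0 0 0;0 0 0 0 0 0",
)

```text
time: 10.4
eef_pos: [0.4722, 0.0775, 0.1811]
tool_rot: [[-0.17, -0.985, -0.0], [-0.985, 0.17, -0.0], [0.0, 0.0, -1.0]]
force: [-0.3, -0.0, -1.2]
gripper_width: 0.252
finger_force: 58.9
```

>>> arm_command(
  moves="0 0 2 0 0 0;0 0 2 0 0 0;0 0 2 0 0 0;0 0 2 0 0 0;0 0 2 0 0 0;0 0 2 0 0 0;0 0 0 0 0 0;0 0 0 0 0 0",
)

```text
time: 11.07
eef_pos: [0.4722, 0.0775, 0.1692]
tool_rot: [[-0.17, -0.985, -0.0], [-0.985, 0.17, -0.0], [0.0, 0.0, -1.0]]
force: [1.0, -0.1, -0.8]
gripper_width: 0.248
finger_force: 58.9
```

>>> arm_command(
  moves="0 -1 0 0 0 0;0 -1 0 0 0 0;0 -1 0 0 0 0;0 -1 0 0 0 0;0 -1 0 0 0 0;0 0 0 0 0 0",
)

```text
time: 11.57
eef_pos: [0.4768, 0.0767, 0.1694]
tool_rot: [[-0.17, -0.985, -0.001], [-0.985, 0.17, 0.0], [0.0, 0.001, -1.0]]
force: [-6.2, 1.7, 2.4]
gripper_width: 0.251
finger_force: 59.4
```

>>> arm_command(
  moves="0 -1 0 0 0 0;0 -1 0 0 0 0;0 -1 0 0 0 0;0 -1 0 0 0 0;0 -1 0 0 0 0;0 0 0 0 0 0",
)

```text
time: 12.07
eef_pos: [0.4825, 0.0758, 0.1692]
tool_rot: [[-0.17, -0.985, 0.001], [-0.985, 0.17, -0.0], [-0.0, -0.001, -1.0]]
force: [-1.9, 0.1, 0.2]
gripper_width: 0.249
finger_force: 59.1
```

>>> arm_command(
  moves="0 -0.7 0 0 0 0;0 -0.7 0 0 0 0;0 -0.6 0 0 0 0;0 0 0 0 0 0;0 0 0 0 0 0",
)

```text
time: 12.48
eef_pos: [0.4843, 0.0755, 0.1692]
tool_rot: [[-0.17, -0.985, 0.0], [-0.985, 0.17, -0.0], [-0.0, -0.0, -1.0]]
force: [-0.8, 1.1, -1.2]
gripper_width: 0.246
finger_force: 59.0
```

```bash
cat > needle.py <<'E'
from h import *
ex=np.array([.98564,-.16886]);ey=np.array([.16886,.98564]);pc=np.array([.4811,.0765])
def score(img,s,off=(-1.35,-1.35),dy=.045):
    g=cv2.GaussianBlur(cv2.cvtColor(img,cv2.COLOR_BGR2GRAY).astype(np.float32),(0,0),.6);out={}
    for a in range(-120,16,10):
        th=np.radians(a);v=[]
        for r in np.linspace(.02,.072,27):
            xy=pc+ex*r*np.sin(th)+ey*dy;q=proj(s,[xy[0],xy[1],.07+r*np.cos(th)])[0]+off
            v.append(cv2.getRectSubPix(g,(1,1),(float(q[0]),float(q[1])))[0,0])
        out[a]=[int(np.mean(v[k:k+9])) for k in (0,9,18)]
    return out
E
python3 - <<'E'
from needle import *
s=env.capture("scene");n=max([0]+[int(x) for x in [2]]);cv2.imwrite("pics/s2raw.png",s['image'])
A=score(cv2.imread("pics/s1raw.png"),s);B=score(s['image'],s);T=score(cv2.imread("pics/scene0.png"),s)
for a in A: print(a,T[a],A[a],B[a])
st()
E
```

```text
-120 [69, 73, 82] [68, 72, 82] [68, 71, 82]
-110 [67, 77, 83] [67, 77, 83] [67, 77, 83]
-100 [66, 79, 82] [66, 79, 82] [66, 78, 82]
-90 [65, 79, 83] [65, 78, 83] [66, 78, 83]
-80 [64, 78, 86] [63, 78, 86] [66, 78, 88]
-70 [61, 76, 86] [61, 76, 86] [65, 77, 88]
-60 [58, 71, 79] [58, 70, 79] [64, 74, 87]
-50 [57, 63, 71] [57, 62, 72] [63, 67, 83]
-40 [60, 58, 68] [60, 58, 68] [63, 57, 73]
-30 [65, 65, 62] [66, 65, 63] [64, 53, 59]
-20 [73, 80, 68] [73, 80, 68] [66, 65, 65]
-10 [79, 92, 86] [80, 93, 85] [69, 83, 85]
0 [85, 100, 99] [86, 100, 99] [76, 95, 98]
10 [92, 102, 114] [93, 101, 114] [84, 99, 114]
t 12.53 tcp [0.4843 0.0755 0.1693] F [ 0.3  0.1 -0.6] q [ 32.5 -14.8 -17.3   0.  -87.4 -42.3] w 0.246 ff 59.0
```

>>> arm_command(
  moves="0 0 -3 0 0 0;0 0 -4 0 0 0;0 0 -5 0 0 0;0 0 -6 0 0 0;0 0 -6 0 0 0;0 0 -4 0 0 0;0 0 -2 0 0 0;0 0 0 0 0 0;0 3 0 0 0 0;0 5 0 0 0 0;0 4 0 0 0 0;0 0 0 0 0 0;0 0 0 0 0 0",
)

```text
time: 13.62
eef_pos: [0.472, 0.0776, 0.1994]
tool_rot: [[-0.169, -0.986, 0.0], [-0.986, 0.169, 0.0], [-0.0, -0.0, -1.0]]
force: [-0.6, -0.3, -0.7]
gripper_width: 0.252
finger_force: 59.0
```

Run:
```python
from h import *
o=st();p=env.capture("wrist");np.savez("w5.npz",R=o['tool_rot'],t=o['eef_pos'])
cv2.imwrite("pics/w5raw.png",p['image'])
a=p['image'][170:330,185:375];A=cv2.resize(a,None,fx=4.2,fy=4.2,interpolation=cv2.INTER_CUBIC)[:600]
cv2.imwrite("pics/c5.png",A)
```

```text
t 13.62 tcp [0.472  0.0776 0.1994] F [-0.6 -0.3 -0.7] q [ 33.6 -16.8 -15.8  -0.  -91.  -43.3] w 0.252 ff 59.0
```

View pics/c5.png

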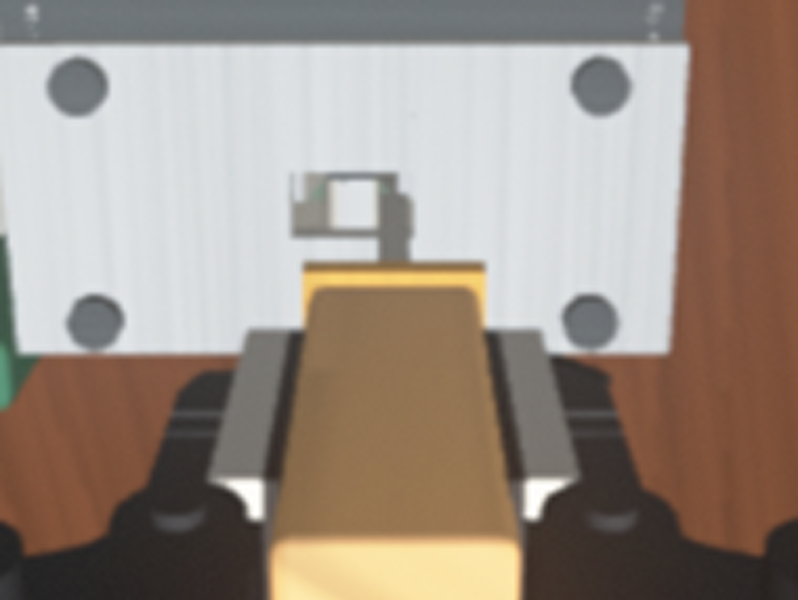

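>>> arm_command(
  moves="0 -4 0 0 0 0;0 -5 0 0 0 0;0 0 0 0 0 0;0 0 3 0 0 0;0 0 4 0 0 0;0 0 4 0 0 0;0 0 4 0 0 0;0 0 4 0 0 0;0 0 4 0 0 0;0 0 4 0 0 0;0 0 3 0 0 0;0 0 1.5 0 0 0;0 0 0 0 0 0;0 0 0 0 0 0",
)

```text
time: 14.83
eef_pos: [0.4812, 0.076, 0.1679]
tool_rot: [[-0.17, -0.985, 0.0], [-0.985, 0.17, -0.0], [0.0, -0.0, -1.0]]
force: [-0.6, -0.0, -1.7]
gripper_width: 0.256
finger_force: 59.0
```

>>> arm_command(
  moves="0 -1 0 0 0 0;0 -1 0 0 0 0;0 -1 0 0 0 0;0 -0.5 0 0 0 0;0 -0.5 0 0 0 0;0 0 0 0 0 0;0 0 0 0 0 0",
)

```text
time: 15.42
eef_pos: [0.4851, 0.0753, 0.1678]
tool_rot: [[-0.17, -0.985, -0.0], [-0.985, 0.17, 0.0], [-0.0, 0.0, -1.0]]
force: [-0.5, 0.1, -0.3]
gripper_width: 0.248
finger_force: 59.0
```

Run:
```python
from needle import *
s=env.capture("scene");cv2.imwrite("pics/s3raw.png",s['image'])
A=score(cv2.imread("pics/s1raw.png"),s);M=score(cv2.imread("pics/s2raw.png"),s);B=score(s['image'],s)
for a in A: print(a,A[a],M[a],B[a])
st()
```

```text
-120 [68, 72, 82] [68, 71, 82] [68, 71, 83]
-110 [67, 77, 83] [67, 77, 83] [67, 78, 83]
-100 [66, 79, 82] [66, 78, 82] [67, 79, 82]
-90 [65, 78, 83] [66, 78, 83] [67, 79, 83]
-80 [63, 78, 86] [66, 78, 88] [67, 78, 86]
-70 [61, 76, 86] [65, 77, 88] [66, 77, 87]
-60 [58, 70, 79] [64, 74, 87] [67, 74, 86]
-50 [57, 62, 72] [63, 67, 83] [69, 69, 84]
-40 [60, 58, 68] [63, 57, 73] [72, 62, 78]
-30 [66, 65, 63] [64, 53, 59] [74, 57, 62]
-20 [73, 80, 68] [66, 65, 65] [73, 60, 53]
-10 [80, 93, 85] [69, 83, 85] [71, 73, 70]
0 [86, 100, 99] [76, 95, 98] [71, 88, 95]
10 [93, 101, 114] [84, 99, 114] [77, 95, 113]
t 15.47 tcp [0.4851 0.0753 0.1678] F [ 1.1  0.2 -1.3] q [ 32.4 -14.6 -17.3  -0.  -87.3 -42.2] w 0.25 ff 59.0
```

>>> arm_command(
  moves="0 0 -3 0 0 0;0 0 -4 0 0 0;0 0 -5 0 0 0;0 0 -6 0 0 0;0 0 -6 0 0 0;0 0 -4 0 0 0;0 0 -3.5 0 0 0;0 0 0 0 0 0;0 3 0 0 0 0;0 5 0 0 0 0;0 5 0 0 0 0;0 0 0 0 0 0;0 0 0 0 0 0;0 0 0 0 0 0",
)

```text
time: 16.63
eef_pos: [0.4722, 0.0776, 0.1993]
tool_rot: [[-0.17, -0.985, 0.0], [-0.985, 0.17, 0.0], [-0.0, -0.0, -1.0]]
force: [-0.3, 0.5, -1.0]
gripper_width: 0.25
finger_force: 59.0
```

Run:
```python
from h import *
o=st();p=env.capture("wrist");cv2.imwrite("pics/w6raw.png",p['image'])
for n,rows in [("w4raw",(210,213,217)),("w5raw",(212,215,218)),("w6raw",(212,215,218))]:
    g=cv2.cvtColor(cv2.imread(f"pics/{n}.png"),cv2.COLOR_BGR2GRAY)
    for r in rows: print(n,r,g[r,250:288].tolist())
```

```text
t 16.63 tcp [0.4722 0.0776 0.1993] F [-0.3  0.5 -1. ] q [ 33.6 -16.7 -15.8  -0.  -90.9 -43.3] w 0.25 ff 59.0
w4raw 210 [222, 223, 217, 192, 179, 158, 137, 130, 130, 131, 132, 131, 129, 129, 129, 131, 135, 163, 206, 216, 216, 212, 194, 151, 134, 131, 130, 133, 134, 134, 134, 138, 162, 203, 222, 223, 223, 223]
w4raw 213 [222, 223, 216, 184, 148, 142, 145, 145, 145, 145, 144, 144, 157, 191, 214, 223, 213, 194, 209, 215, 215, 216, 218, 213, 182, 152, 144, 145, 145, 145, 144, 146, 165, 203, 222, 223, 223, 222]
w4raw 217 [221, 223, 220, 192, 151, 141, 145, 144, 143, 144, 144, 142, 154, 188, 213, 222, 223, 220, 221, 222, 223, 223, 223, 215, 179, 135, 117, 116, 116, 117, 116, 124, 158, 202, 222, 224, 223, 223]
w5raw 212 [221, 223, 223, 215, 194, 209, 207, 183, 162, 157, 156, 153, 142, 136, 144, 145, 141, 144, 150, 152, 153, 154, 152, 150, 138, 122, 114, 112, 119, 155, 205, 217, 217, 219, 222, 224, 224, 223]
w5raw 215 [221, 223, 224, 214, 192, 209, 207, 184, 162, 152, 146, 139, 141, 174, 206, 221, 223, 224, 225, 226, 225, 226, 226, 222, 194, 149, 133, 126, 121, 149, 191, 204, 212, 219, 223, 224, 224, 223]
w5raw 218 [221, 222, 224, 212, 177, 161, 158, 152, 145, 144, 145, 139, 141, 172, 204, 221, 222, 224, 225, 225, 225, 226, 226, 222, 194, 140, 117, 117, 117, 117, 116, 122, 147, 186, 220, 224, 224, 223]
w6raw 212 [221, 223, 223, 215, 181, 162, 139, 128, 127, 125, 123, 122, 122, 130, 138, 139, 141, 147, 174, 208, 216, 215, 205, 179, 147, 128, 126, 127, 130, 130, 131, 134, 141, 171, 216, 224, 223, 223]
w6raw 215 [220, 223, 224, 214, 175, 149, 145, 145, 145, 145, 144, 141, 143, 169, 203, 221, 224, 219, 205, 211, 216, 216, 217, 218, 201, 156, 137, 139, 140, 139, 139, 140, 145, 175, 216, 224, 224, 223]
w6raw 218 [220, 222, 224, 214, 174, 146, 143, 145, 144, 145, 144, 140, 141, 167, 200, 219, 223, 224, 223, 222, 221, 223, 223, 221, 198, 143, 116, 116, 117, 117, 117, 122, 137, 173, 217, 224, 224, 223]
```

>>> arm_command(
  moves="0 0 3 0 0 0;0 0 3 0 0 0;0 0 3 0 0 0;0 0 3 0 0 0;0 0 3 0 0 0;0 0 3 0 0 0;0 0 3 0 0 0;0 0 3 0 0 0;0 0 3 0 0 0;0 0 3 0 0 0;0 0 1.5 0 0 0;0 0 0 0 0 0",
)

```text
time: 17.68
eef_pos: [0.4721, 0.0775, 0.1673]
tool_rot: [[-0.17, -0.985, -0.001], [-0.985, 0.17, -0.0], [0.0, 0.001, -1.0]]
force: [0.3, 0.4, -0.4]
gripper_width: 0.254
finger_force: 59.0
```

>>> arm_command(
  moves="0 -1 0 0 0 0;0 -1 0 0 0 0;0 -1 0 0 0 0;0 -1 0 0 0 0;0 -1 0 0 0 0;0 -1 0 0 0 0;0 -1 0 0 0 0;0 -1 0 0 0 0;0 -1 0 0 0 0;0 -1 0 0 0 0;0 -0.7 0 0 0 0;0 -0.7 0 0 0 0;0 -0.6 0 0 0 0;0 -0.5 0 0 0 0;0 -0.5 0 0 0 0;0 0 0 0 0 0;0 0 0 0 0 0",
)

```text
time: 19.1
eef_pos: [0.4852, 0.0753, 0.1678]
tool_rot: [[-0.17, -0.985, 0.0], [-0.985, 0.17, 0.0], [-0.0, -0.0, -1.0]]
force: [-0.4, 0.3, -1.7]
gripper_width: 0.249
finger_force: 59.0
```

Run:
```python
from needle import *
s=env.capture("scene");cv2.imwrite("pics/s4raw.png",s['image'])
M=score(cv2.imread("pics/s3raw.png"),s);B=score(s['image'],s)
for a in M: print(a,M[a],B[a])
st()
```

```text
-120 [68, 71, 83] [69, 72, 82]
-110 [67, 78, 83] [67, 78, 83]
-100 [67, 79, 82] [67, 79, 83]
-90 [67, 79, 83] [67, 78, 83]
-80 [67, 78, 86] [67, 77, 87]
-70 [66, 77, 87] [66, 76, 87]
-60 [67, 74, 86] [68, 74, 86]
-50 [69, 69, 84] [71, 69, 84]
-40 [72, 62, 78] [77, 64, 78]
-30 [74, 57, 62] [83, 68, 66]
-20 [73, 60, 53] [88, 81, 68]
-10 [71, 73, 70] [90, 92, 86]
0 [71, 88, 95] [86, 90, 88]
10 [77, 95, 113] [79, 72, 80]
t 19.15 tcp [0.4852 0.0753 0.1678] F [ 0.6  0.4 -0.5] q [ 32.4 -14.6 -17.3   0.  -87.3 -42.2] w 0.252 ff 59.0
```

>>> arm_command(
  moves="0 0 -3 0 0 0;0 0 -4 0 0 0;0 0 -5 0 0 0;0 0 -6 0 0 0;0 0 -6 0 0 0;0 0 -6 0 0 0;0 0 -10 0 0 0;0 0 -15 0 0 0;0 0 -15 0 0 0;0 0 -5 0 0 0;-13 13 0 0 0 0;-15 0 0 0 0 0;-15 0 0 0 0 0;-10 0 0 0 0 0;0 0 0 0 0 0;0 0 0 0 0 0",
)

```text
time: 20.48
eef_pos: [0.4814, 0.1304, 0.2421]
tool_rot: [[-0.169, -0.986, -0.001], [-0.986, 0.169, -0.001], [0.001, 0.001, -1.0]]
force: [-0.3, -0.9, -1.6]
gripper_width: 0.248
finger_force: 59.2
```

Run:
```python
from h import *
o=st();p=env.capture("wrist");cv2.imwrite("pics/w7raw.png",p['image']);np.savez("w7.npz",R=o['tool_rot'],t=o['eef_pos'])
a=p['image'][75:225,185:355];cv2.imwrite("pics/c7.png",cv2.resize(a,None,fx=4,fy=4,interpolation=cv2.INTER_CUBIC))
```

```text
t 20.48 tcp [0.4814 0.1304 0.2421] F [-0.3 -0.9 -1.6] q [ 38.4 -13.1  -8.4  -0.  -94.8 -48.1] w 0.248 ff 59.2
```

View pics/c7.png

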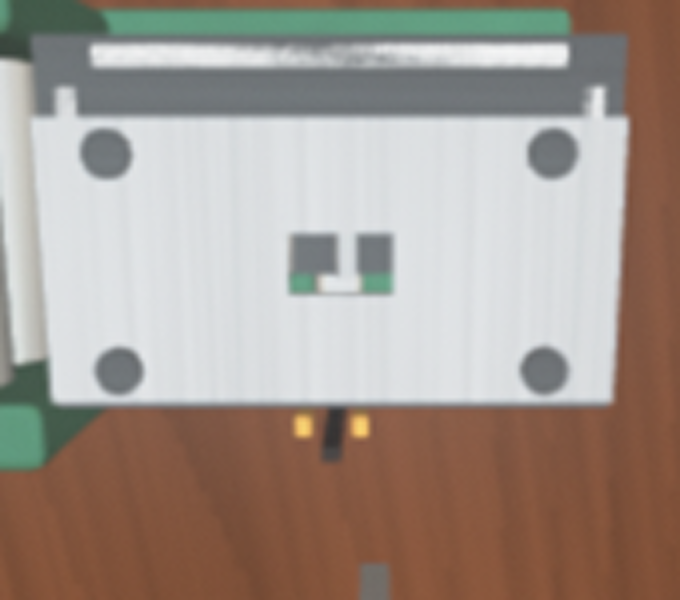

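>>> arm_command(
  moves="15 -5 0 0 0 0;25 -8 0 0 0 0;30 -9.7 0 0 0 0;30 -9.7 0 0 0 0;30 -9.7 0 0 0 0;30 -9.7 0 0 0 0;30 -9.7 0 0 0 0;30 -9.7 0 0 0 0;30 -9.7 0 0 0 0;30 -9 0 0 0 0;20 -6 0 0 0 0;5.2 -1.8 0 0 0 0;0 0 0 0 0 -5;0 0 0 0 0 -6;0 0 0 0 0 -6;0 0 0 0 0 -6;0 0 0 0 0 -4.1;0 0 0 0 0 0;0 0 0 0 0 0",
)

```text
time: 22.12
eef_pos: [0.5256, -0.1875, 0.2428]
tool_rot: [[0.295, -0.955, -0.0], [-0.955, -0.295, 0.0], [-0.0, 0.0, -1.0]]
force: [0.3, 1.7, -1.5]
gripper_width: 0.249
finger_force: 59.2
```

Run:
```python
from h import *
o=st();print(np.round(o['tool_rot'],4).tolist());go([.5261,-.1868,.0768],197.4)
```

```text
t 22.12 tcp [ 0.5256 -0.1875  0.2428] F [ 0.3  1.7 -1.5] q [  1.   -4.   -0.2  -0.  -93.8  16.2] w 0.249 ff 59.2
[[0.2954, -0.9554, -0.0001], [-0.9554, -0.2954, 0.0001], [-0.0001, 0.0, -1.0]]
shift mm [ -0.5  -0.7 166. ] turn [ 0.    0.01 -0.22]
```

Descend to just above the hole, then feel in.

>>> arm_command(
  moves="-0.5 -0.7 0 0 0 -0.2;0 0 15 0 0 0;0 0 25 0 0 0;0 0 25 0 0 0;0 0 20 0 0 0;0 0 12 0 0 0;0 0 8 0 0 0;0 0 0 0 0 0;0 0 0 0 0 0;0 0 3 0 0 0;0 0 3 0 0 0;0 0 3 0 0 0;0 0 3 0 0 0;0 0 0 0 0 0;0 0 0 0 0 0",
)

```text
time: 23.37
eef_pos: [0.5261, -0.1869, 0.1256]
tool_rot: [[0.301, -0.954, -0.0], [-0.954, -0.301, 0.0], [-0.0, 0.0, -1.0]]
force: [0.0, -0.0, -1.6]
gripper_width: 0.247
finger_force: 59.2
```

>>> arm_command(
  moves="0 0 2 0 0 0;0 0 2 0 0 0;0 0 2 0 0 0;0 0 2 0 0 0;0 0 0 0 0 0;0 0 0 0 0 0",
)

```text
time: 23.87
eef_pos: [0.5261, -0.1869, 0.1176]
tool_rot: [[0.301, -0.954, -0.0], [-0.954, -0.301, 0.0], [-0.0, 0.0, -1.0]]
force: [0.4, -0.4, -0.5]
gripper_width: 0.25
finger_force: 59.2
```

In the hole freely; 41 mm to go.

>>> arm_command(
  moves="0 0 3 0 0 0;0 0 4 0 0 0;0 0 4 0 0 0;0 0 4 0 0 0;0 0 4 0 0 0;0 0 4 0 0 0;0 0 4 0 0 0;0 0 4 0 0 0;0 0 4 0 0 0;0 0 2 0 0 0;0 0 1 0 0 0;0 0 1 0 0 0;0 0 0 0 0 0;0 0 0 0 0 0",
)

```text
time: 25.03
eef_pos: [0.5263, -0.1869, 0.0789]
tool_rot: [[0.301, -0.954, 0.0], [-0.954, -0.301, 0.0], [0.0, -0.0, -1.0]]
force: [0.4, 0.2, -1.8]
gripper_width: 0.248
finger_force: 59.2
```

>>> arm_command(
  moves="0 0 0.7 0 0 0;0 0 0.7 0 0 0;0 0 0.5 0 0 0;0 0 0 0 0 0;0 0 0 0 0 0",
)

```text
time: 25.45
eef_pos: [0.5262, -0.1869, 0.0769]
tool_rot: [[0.301, -0.954, -0.0], [-0.954, -0.301, 0.0], [-0.0, -0.0, -1.0]]
force: [-0.3, 0.2, -1.5]
gripper_width: 0.251
finger_force: 59.3
```

>>> arm_command(
  moves="0 0 0.4 0 0 0;0 0 0.4 0 0 0;0 0 0 0 0 0;0 0 0 0 0 0",
)

```text
time: 25.78
eef_pos: [0.5263, -0.187, 0.0768]
tool_rot: [[0.301, -0.954, 0.0], [-0.954, -0.301, -0.0], [0.0, -0.0, -1.0]]
force: [-2.2, 1.0, 5.0]
gripper_width: 0.249
finger_force: 59.9
```

Collar seated on the block (z force 5 N). Release and rise.

>>> arm_command(
  moves="0 0 -0.3 0 0 0;0 0 0 0 0 0;0 0 0 0 0 0;0 0 0 0 0 0;0 0 0 0 0 0;0 0 0 0 0 0;0 0 0 0 0 0;0 0 0 0 0 0",
  gripper=-1,
)

```text
time: 26.45
eef_pos: [0.5262, -0.1869, 0.0763]
tool_rot: [[0.301, -0.954, -0.0], [-0.954, -0.301, 0.0], [-0.0, 0.0, -1.0]]
force: [-0.6, -0.5, -0.8]
gripper_width: 1.0
finger_force: 0.0
```

>>> arm_command(
  moves="0 0 -3 0 0 0;0 0 -8 0 0 0;0 0 -15 0 0 0;0 0 -20 0 0 0;0 0 -25 0 0 0;0 0 -25 0 0 0;0 0 -25 0 0 0;0 0 -25 0 0 0;0 0 -25 0 0 0;0 0 -25 0 0 0;0 0 -25 0 0 0;0 0 -5 0 0 0;0 0 0 0 0 0;0 0 0 0 0 0;0 0 0 0 0 0",
)

```text
time: 27.7
eef_pos: [0.5259, -0.1867, 0.3011]
tool_rot: [[0.301, -0.954, -0.002], [-0.954, -0.301, 0.001], [-0.001, 0.002, -1.0]]
force: [0.9, -0.0, -0.3]
gripper_width: 0.997
finger_force: 0.0
```

Run:
```python
from needle import *
o=st();p=env.capture("wrist")
a=cv2.imread("pics/w1raw.png")
for d in env.spot_in("key_grip",p)[:4]: print(np.round(d['at'],4),round(d['conf'],2))
# centroid of bright handle top vs. expectation
hsv=cv2.cvtColor(p['image'],cv2.COLOR_BGR2HSV);g=p['image']
q=proj(p,[.5258,-.1867,.124],o)[0];print('expected px',q)
u,v=q.round().astype(int);w=g[v-20:v+20,u-20:u+20].astype(int);m=(w[...,2]>215)&(w[...,1]>180)&(w[...,0]<200)
ys,xs=np.nonzero(m);print('bright top',m.sum(),xs.mean()+u-20,ys.mean()+v-20,np.ptp(xs)+1,np.ptp(ys)+1)
s=env.capture("scene");M=score(cv2.imread("pics/s4raw.png"),s);B=score(s['image'],s)
for k in (-30,-10,0,10): print(k,M[k],B[k])
```

```text
t 27.7 tcp [ 0.5259 -0.1867  0.3011] F [ 0.9 -0.  -0.3] q [   1.    -2.9    7.    -0.  -100.    16.5] w 0.997 ff 0.0
[ 0.4322 -0.2701  0.1155] 0.98
[ 0.4667 -0.0891  0.0978] 0.95
[ 0.5726 -0.0931  0.0995] 0.91
[ 0.5244 -0.1891  0.1193] 0.75
expected px [278.32678073 187.17430996]
bright top 448 278.03794642857144 185.87053571428572 21 31
-30 [83, 68, 66] [83, 68, 66]
-10 [90, 92, 86] [89, 93, 85]
0 [86, 90, 88] [86, 90, 88]
10 [79, 72, 80] [79, 72, 80]
```

Key is upright and seated at its original place, needle unchanged at upright, bystanders unmoved.

```bash
python3 -c "
from plant import env
print(env.sign_off())"
```

```text
the job is handed in; nothing more can be done
None
```

The job is handed in: the star wheel was clicked forward two teeth, the needle stands upright between the brass pins, and the key is back fully down in its original hole and released. It took about 28 s, contact forces stayed under about 8 N, and the neighbouring tools were not touched.

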